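# Open the jar drawer and its carton in a community kitchen

## Task

Pull the drawer of the small steel cabinet all the way out to its final stop: a sprung catch holds it short of there and has to be pulled through. The cabinet only stands on the table, so feel for the stop and do not drag the cabinet along. Then fold both flaps of the carton in the drawer outward, well past upright, so that they stay back and the jars can be reached; leave the drawer fully out and do not disturb the bowl, bottle and mug.

Things in the scene. Friction and masses are not known exactly. Their poses are not given: they have to be found in the camera images.
- cabinet: free-standing stainless steel cabinet, 240 (x) x 280 (y) x 168 mm high, 7 to 9 kg with its contents. It is not fixed: it stands on the table by its weight and slides when pulled with roughly 30 to 60 N. Origin: middle of its front lower edge, on the table; its -x axis points out of its open front, towards the robot; +y is its left side, z up
- drawer (a joint): how far the one steel drawer is out, m; 0 = closed, grows along the cabinet's -x; 0 to 0.03 at first. Friction 2 to 4 N. A sprung catch on the way resists with about 8 to 10 N over some 10 mm and must be pulled through; the rigid final stop comes 30 to 40 mm after it, after 120 to 180 mm of travel in all: feel for it. Only there is the carton clear of the cabinet
- drawer_handle (a point): middle of the drawer's dark steel bow handle: a round bar 12 mm thick, 110 mm long along the cabinet's y, its centre line 55 mm in front of the drawer's front panel and 133 mm above the table. The panel's top is 140 mm above the table; closed, the panel is flush with the cabinet's front edge. Moves with the drawer; axes as the cabinet's
- carton: open-topped cardboard carton wedged in the drawer, 125 (cabinet x) x 190 (y) x 80 mm high, rim 112 mm above the table, front wall 18 mm behind the outer face of the drawer's front panel. Six jars in it reach 83 mm above the table. The drawer's side walls reach 92 mm. Origin: centre of its underside, 32 mm above the table; axes as the cabinet's
- flap_left (a joint): angle, rad, of the carton's left (cabinet's +y) cardboard flap: 0 = flat shut, 1.57 = upright, 2.2 = its stop, folded back outward. It stands ajar at 0.3 to 0.5 at first; its stiff crease keeps it wherever it is left (about 0.5 N at the edge moves it)
- flap_left_hinge (a point): middle of the left flap's hinge line, on the carton's +y rim, 114 mm above the table. The hinge line runs along the cabinet's x
- flap_left_edge (a point): middle of the left flap's free edge. The flap is 117 mm long (along the hinge), 62 mm from hinge to free edge, 4 mm thick; while ajar there is a gap of about 70 to 80 mm between the two free edges, open to the jars. The edge swings on a 62 mm arc about the hinge, up and towards +y
- flap_right (a joint): angle, rad, of the right (cabinet's -y) flap, mirror image of the left one: 0 = flat shut, 1.57 = upright, 2.2 = its stop, folded back outward to -y; 0.3 to 0.5 at first
- flap_right_hinge (a point): middle of the right flap's hinge line, on the carton's -y rim, 114 mm above the table
- flap_right_edge (a point): middle of the right flap's free edge, 62 mm from its hinge; it swings up and towards the cabinet's -y
- bowl: bystander: loose steel bowl, 130 mm across, 60 mm high, origin at the centre of its underside
- bottle: bystander: loose white bottle, 64 mm across, 140 mm high, origin at the centre of its underside
- mug: bystander: loose white mug, 80 mm across, 90 mm high, origin at the centre of its underside

How it is judged:
On the way, in this order (a step that is already met when the one before it is completed fails the run):
1. the drawer is pulled out to its final stop (value of joint drawer above 0.145 m), for 0.2 s.
2. both flaps of the carton are folded back past upright (value of joint each of flap_left, flap_right above 1.75 rad), for 0.2 s.
At the end, for the whole second after the job is handed in: The drawer is out to within 5 mm of its final stop, both flaps are folded back to more than 1.75 rad (10 degrees past upright), and the cabinet is at rest (all of step 2 and value of joint drawer above 0.145 m and linear speed of cabinet below 0.01 m/s); the robot touches nothing.
It fails at once if the cabinet is dragged or pushed more than 20 mm (distance of cabinet from where it was at the start of the episode above 0.02 m).
It fails at once if the bowl, bottle or mug is moved more than 20 mm or tipped (distance of any of bowl, bottle, mug from where it was at the start of the episode above 0.02 m or angle between any of bowl, bottle, mug's own z axis and vertical above 0.3 rad).
It also fails if it takes over 69 s, if anything falls off the work surface, if the arm or the gripper's body presses on something with over 40 N, if the wrist force passes 120 N, or if a joint passes its speed limit or range.

## Robot

A 7-joint arm with a two-finger parallel gripper is mounted at the origin on the work surface. World frame = base frame: x ahead of the robot, y to its left, z up, the work surface at z = 0. Lengths are in m, angles in rad, forces in N, time in s.
With the tool pointing down it reaches from about 0.425 to 0.875 m from the base axis. Payload 4.7 kg.
Tool frame: the origin (TCP) lies between the finger pads; the fingertips stand 11 mm ahead of it and the grasp point (between the pads) lies 8 mm behind it; z points along the fingers, y is the line along which they close (so a half turn about z gives the same grasp; the last joint's range is limited). The gripper opens to 87 mm and grips with 3 to 60 N. Pads are 19 mm wide; open, the fingers measure 117 mm over their backs; the gripper's body (75 mm by 190 mm) begins 51 mm behind the grasp point.
Start: joints at [1.196, 0.321, -0.07, 1.45, 0.023, 1.371, -0.057], TCP at [0.246, -0.602, 0.234] pointing down, gripper open.
Joint ranges: [-2.86, 2.86], [-0.3, 2.09], [-1.38, 1.24], [0.06, 2.45], [-1.56, 4.7], [0.09, 2.05], [-2.69, 2.69]. Speed limits (rad/s): [2.57, 2.57, 3.14, 3.14, 3.14, 3.14, 3.14].

## Interface

Orientations are given as a rotation vector (axis times angle).
In Python, from bench import ctrl gives the robot as it stands. The module is installed in compiled form; this text tells all that it offers.
- The arm moves only by the shell command python3 -m inch 'ROWS' [FORCE]. ROWS is JSON, a list of rows, each an object with "slide": the shift along the tool's x, y, z scaled (see below), a list of three; "angular": the turn, a rotation vector about the tool's x, y, z scaled (see below), a list of three; "claw": the opening, from -1 (shut) to 1 (fully open). In form: [{"slide": [tx, ty, tz], "angular": [rx, ry, rz], "claw": claw}, ...]. A call has 1 to 10 rows; each row is the pose to reach, as a shift and turn from the pose commanded when the call began, along the tool's axes at that moment; what a row does not reach only later rows make up. The controller multiplies each number of a shift by 0.25 m and each number of a turn by 30 degrees. A row lasts 1/10 s, in which the tool goes at most 50 mm and 8.59 degrees, less where a joint would pass 70% of its speed; a pose out of reach is approached as far as the arm can. A call with a number of a shift or a turn outside -1 to 1 is refused whole. A call with a gripper value outside its range is refused whole. The fingers move at their own pace and stop on an object; FORCE is the grip in N (left out, the last holds). Time passes only in rows, so rows that repeat a pose let the fingers close. It gives the time, the measured TCP pose, the force, the opening and the grip force at its end, in the units of the state.
- ctrl.get_state(): the state, without advancing time (a new reading comes with each control period).
- ctrl.get_image(name): name is "scene" or "top" or "wrist"; returns a dict with "color" (384x512x3 uint8, red, green, blue), "depth" (384x512 float32, m along the optical axis (not along the pixel's ray), 0 where there is no reading), "camera_matrix" (3x3 intrinsics, pixels), "extrinsics" (4x4, takes a point from camera to world coordinates); the wrist camera has in their place "tool_from_camera" (4x4, takes a point from camera to tool coordinates, whose origin is the TCP and whose axes are the flange's). Camera axes: x right, y up, looking along -z (the intrinsics and any distortion apply to the point x, -y, -z); pixel columns grow to the right and rows downward; lengths in m; the calibration is good to about 2 mm. The wrist camera is an equidistant fisheye: a pixel r from the principal point sees the ray r / f radians off the axis. A picture is of the moment at which its call begins: read the wrist's pose just before it.
- ctrl.close_job(): hands the job in; it is judged then, once.
Trained networks look in the newest picture that a camera, given by its name, has taken for a name from the list of things; names that differ only in an ending like _2 or _b are one class to them, and where a whole thing is asked for, a point or a joint stands for the part that bears it (a point fixed in the world has none). Each returns a list of dicts, best first, with "confidence" (0 to 1); they miss things now and then, are a little off and sometimes report something else, mostly with a low value. They report only what shows in the picture. A call takes as long as a camera call.
- ctrl.find_in(query, camera): "bbox" ([centre column, centre row, width, height] in pixels, round what is visible of it).
- ctrl.outline_of(query, camera): "mask" (384x512 bool, what is visible of it) and "bbox" ([centre column, centre row, width, height] in pixels, round what is visible of it).
The state is a dict: "time": time; "joint_positions": joint angles; "qd": joint speeds; "joint_torque": joint torques, N m; "position": TCP position; "tool_rot": TCP orientation; "ft_force": force on the tool from outside, world axes, zero at the start; "torque": the same for the moment, N m; "grip_width": opening from 0.0 (shut) to 1.0 (fully open); "grip_force": force on a finger pad.
Only numpy, scipy, OpenCV 4.12 (cv2) and the standard library are available. Lean on these libraries where they do the work, as an engineer would, in place of code of your own. Each camera call takes 0.05 s, during which the arm holds its last target. There are 200 camera calls.

## Working session

There is one attempt and no reset: what is moved stays moved. The work goes in short steps, Python scripts to look and compute and a shell command to move; the robot and the scene stay as the last step left them, time stands still between calls to the robot, and variables do not carry over. Pictures are saved under pics/ and viewed, at most 10 in all, crops included, and the job is handed in when it is done.

```bash
mkdir -p pics; cat > h.py <<'E'
import numpy as np, cv2
from bench import ctrl
from scipy.spatial.transform import Rotation as R
def cloud(im):
    K=im["camera_matrix"];d=im["depth"];v,u=np.mgrid[:384,:512]
    p=np.stack([(u-K[0,2])/K[0,0]*d,-(v-K[1,2])/K[1,1]*d,-d],-1)
    T=np.array(im["extrinsics"]);P=p@T[:3,:3].T+T[:3,3];P[d==0]=np.nan
    return P
E
python3 - <<'E'
from h import *
np.set_printoptions(precision=3,suppress=True)
s=ctrl.get_state();print({k:np.round(v,3) for k,v in s.items()})
ims=[]
for c in("top","scene"):
    im=ctrl.get_image(c);P=cloud(im);np.save(c+".npy",P);ims.append(im["color"][...,::-1])
    for q in("cabinet","drawer","drawer_handle","carton","flap_left","flap_right","bowl","bottle","mug"):
        for r in ctrl.outline_of(q,c)[:2]:
            p=P[r["mask"]];p=p[~np.isnan(p[:,0])]
            if len(p): print(c,q,round(r["confidence"],2),np.round(r["bbox"]),np.median(p,0),"lo",np.percentile(p,3,0),"hi",np.percentile(p,97,0))
cv2.imwrite("pics/a.png",cv2.resize(np.vstack(ims),(0,0),fx=.78,fy=.78))
E
```

```text
{'time': np.float64(0.0), 'joint_positions': array([ 1.196,  0.322, -0.07 ,  1.452,  0.023,  1.371, -0.057]), 'qd': array([ 0.001,  0.001, -0.   , -0.001,  0.   ,  0.   , -0.001]), 'joint_torque': array([ -0.001, -49.129,  -0.405, -31.253,  -0.064,   0.044,   0.   ]), 'position': array([ 0.246, -0.601,  0.232]), 'tool_rot': array([-3.081, -0.607,  0.001]), 'ft_force': array([0.563, 0.395, 0.172]), 'torque': array([-0.009,  0.028,  0.017]), 'grip_force': np.float64(0.0), 'grip_width': np.float64(1.004)}
top cabinet 0.83 [237. 128.  80.  94.] [0.789 0.064 0.167] lo [ 0.668 -0.067  0.036] hi [0.935 0.196 0.172]
top cabinet 0.55 [127. 241.  25.  21.] [0.396 0.434 0.096] lo [0.371 0.418 0.027] hi [0.424 0.462 0.142]
top drawer 0.9 [240. 160.  77.  28.] [0.683 0.066 0.118] lo [ 0.625 -0.049  0.029] hi [0.73  0.182 0.142]
top drawer_handle 0.86 [238. 163.  71.  22.] [0.684 0.059 0.117] lo [ 0.627 -0.049  0.027] hi [0.73  0.18  0.143]
top drawer_handle 0.47 [380. 249.  31.  29.] [ 0.377 -0.442  0.03 ] lo [ 0.335 -0.471 -0.   ] hi [ 0.427 -0.396  0.091]
top carton 0.67 [258. 150.  18.   6.] [
[... 899 characters left out ...]
.034] hi [0.947 0.195 0.174]
scene drawer 0.74 [293. 195.  68.  62.] [0.69  0.044 0.141] lo [ 0.629 -0.052  0.123] hi [0.698 0.177 0.146]
scene drawer_handle 0.9 [292. 201.  62.  66.] [0.687 0.066 0.14 ] lo [ 0.607 -0.053  0.003] hi [0.698 0.181 0.146]
scene flap_left 0.27 [ 95. 244.  45.  37.] [ 0.362 -0.428  0.053] lo [ 0.336 -0.465  0.003] hi [ 0.43  -0.394  0.092]
scene bottle 0.83 [308.  80.  17.  39.] [0.412 0.44  0.082] lo [0.352 0.423 0.003] hi [0.433 0.501 0.142]
scene mug 0.88 [ 95. 244.  42.  35.] [ 0.361 -0.428  0.052] lo [ 0.335 -0.466  0.002] hi [ 0.429 -0.394  0.092]
scene mug 0.44 [137. 294.  50.  46.] [ 0.573 -0.419  0.025] lo [ 0.528 -0.474  0.003] hi [ 0.635 -0.363  0.062]
```

View pics/a.png

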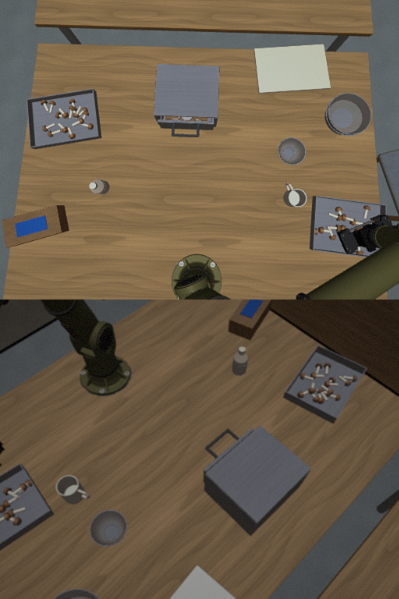

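The top view shows the cabinet (picture 188,95) with its bow handle towards the robot (185,133) and the drawer slightly out. The bowl (291,151) and mug (294,198) lie to the right, the bottle (97,186) to the left. Next I fit the cabinet's pose.

```bash
python3 - <<'E'
from h import *
np.set_printoptions(precision=4,suppress=True)
A=[np.load(c+".npy").reshape(-1,3) for c in("top","scene")]
for n,P in zip(("top","scene"),A):
    P=P[~np.isnan(P[:,0])]
    m=(P[:,0]>.6)&(P[:,0]<1.05)&(P[:,1]>-.15)&(P[:,1]<.3)
    r=P[m&(P[:,2]>.16)&(P[:,2]<.18)]
    rect=cv2.minAreaRect((r[:,:2]*1000).astype(np.float32));print(n,"roof",rect,np.median(r[:,2]))
    m=(P[:,0]>.58)&(P[:,0]<.695)&(P[:,1]>-.06)&(P[:,1]<.2)&(P[:,2]>.115)&(P[:,2]<.15)
    h=P[m]
    ang=rect[2]; ang=ang-90 if ang>45 else ang
    a=np.radians(ang);x=np.array([np.cos(a),np.sin(a)]);y=np.array([-x[1],x[0]])
    c=np.array(rect[0])/1000
    print("yaw",ang,"front mid",c-.12*x)
    q=np.c_[(h[:,:2]-c+.12*x)@x,(h[:,:2]-c+.12*x)@y,h[:,2]]
    print(np.histogram(q[:,0],np.arange(-.1,.02,.004)))
    b=q[q[:,0]<q[:,0].min()+.012];print("bar",len(b),b.min(0),np.median(b,0),b.max(0))
s=ctrl.get_state();print(R.from_rotvec(s["tool_rot"]).as_matrix())
E
```

```text
top roof ((824.929443359375, 64.834228515625), (280.16619873046875, 242.8343963623047), 89.35979461669922) 0.16746394462439806
yaw -0.6402053833007812 front mid [0.7049 0.0662]
(array([  0,   0,   0,   0,  43,  45,  33,   8,   8,   7,   8,   8,  10,
        11,   9,   8,   9,   7,   8, 170,  83,  79,  24,   0,   0,   0,
         0,   0,   0]), array([-0.1  , -0.096, -0.092, -0.088, -0.084, -0.08 , -0.076, -0.072,
       -0.068, -0.064, -0.06 , -0.056, -0.052, -0.048, -0.044, -0.04 ,
       -0.036, -0.032, -0.028, -0.024, -0.02 , -0.016, -0.012, -0.008,
       -0.004,  0.   ,  0.004,  0.008,  0.012,  0.016]))
bar 124 [-0.0837 -0.0587  0.1313] [-0.0788 -0.0071  0.137 ] [-0.0718  0.0578  0.144 ]
scene roof ((827.6844482421875, 69.19476318359375), (283.3222961425781, 241.01002502441406), 89.333984375) 0.16954882852796838
yaw -0.666015625 front mid [0.7077 0.0706]
(array([  0,   0,   0,   0,  22,  46,  67,  30,  11,   9,  13,  12,  12,
         8,  12,  12,  10,  13,  11,  60, 103,  98,   4,   0,   0,   0,
         0,   0,   0]), array([-0.1  , -0.096, -0.092, -0.088, -0.084, -0.08 , -0.076, -0.072,
       -0.068, -0.064, -0.06 , -0.056, -0.052, -0.048, -0.044, -0.04 ,
       -0.036, -0.032, -0.028, -0.024, -0.02 , -0.016, -0.012, -0.008,
       -0.004,  0.   ,  0.004,  0.008,  0.012,  0.016]))
bar 137 [-0.0837 -0.0603  0.1299] [-0.0759 -0.004   0.1392] [-0.0719  0.0555  0.147 ]
[[ 0.9254  0.3791  0.    ]
 [ 0.3791 -0.9254 -0.    ]
 [-0.      0.     -1.    ]]
```

```bash
python3 -m inch '[{"slide":[0.8,-0.64,0],"angular":[0,0,-0.93],"claw":0.15},{"slide":[0.8,-0.64,0],"angular":[0,0,-0.93],"claw":0.15},{"slide":[0.8,-0.64,0],"angular":[0,0,-0.93],"claw":0.15},{"slide":[0.8,-0.64,0],"angular":[0,0,-0.93],"claw":0.15},{"slide":[0.8,-0.64,0],"angular":[0,0,-0.93],"claw":0.15},{"slide":[0.8,-0.64,0],"angular":[0,0,-0.93],"claw":0.15}]' 20
cat > go.py <<'E'
# usage: go.py x y z yaw_of_tool_y_deg -> numbers for inch from the measured pose
from h import *
import sys
x,y,z,a=map(float,sys.argv[1:5]);s=ctrl.get_state();M=R.from_rotvec(s["tool_rot"])
a=np.radians(a);Y=np.array([np.cos(a),np.sin(a),0]);Z=np.array([0,0,-1]);T=R.from_matrix(np.c_[np.cross(Y,Z),Y,Z])
d=M.inv().apply(np.array([x,y,z])-s["position"])
print("slide",np.round(d/.25,3),"ang",np.round(np.degrees((M.inv()*T).as_rotvec())/30,3),"pos",np.round(s["position"],4),"q",np.round(s["joint_positions"],2),"f",np.round(s["ft_force"],1))
E
python3 go.py 0.628 0.067 0.24 -0.65
```

```text
time: 1.6
position: [0.3755, -0.3709, 0.2343]
tool_rot: [-2.838, -1.347, -0.004]
ft_force: [0.5, 0.8, -0.1]
grip_width: 0.598
grip_force: 0.0
slide [ 1.996 -0.325 -0.018] ang [ 0.003 -0.004 -1.286] pos [ 0.3755 -0.3709  0.2343] q [ 1.01  0.07 -0.29  1.74  0.02  1.33  0.03] f [ 0.5  0.8 -0.1]
```

```bash
python3 -m inch '[{"slide":[1,-0.16,0],"angular":[0,0,-0.9],"claw":0.15},{"slide":[1,-0.16,0],"angular":[0,0,-0.9],"claw":0.15},{"slide":[1,-0.16,0],"angular":[0,0,-0.9],"claw":0.15},{"slide":[1,-0.16,0],"angular":[0,0,-0.9],"claw":0.15},{"slide":[1,-0.16,0],"angular":[0,0,-0.9],"claw":0.15},{"slide":[1,-0.16,0],"angular":[0,0,-0.9],"claw":0.15},{"slide":[1,-0.16,0],"angular":[0,0,-0.9],"claw":0.15}]'
python3 go.py 0.628 0.067 0.24 -0.65
```

```text
time: 2.3
position: [0.5008, -0.1588, 0.2337]
tool_rot: [2.452, 1.964, -0.0]
ft_force: [0.6, -0.2, -0.3]
grip_width: 0.574
grip_force: 0.0
slide [ 0.993  0.299 -0.025] ang [ 0.     0.001 -0.399] pos [ 0.5008 -0.1588  0.2337] q [ 0.76  0.08 -0.52  1.74  0.04  1.33  0.  ] f [ 0.6 -0.2 -0.3]
```

```bash
python3 -m inch '[{"slide":[0.993,0.3,-0.02],"angular":[0,0,-0.4],"claw":0.15},{"slide":[0.993,0.3,-0.02],"angular":[0,0,-0.4],"claw":0.15},{"slide":[0.993,0.3,-0.02],"angular":[0,0,-0.4],"claw":0.15},{"slide":[0.993,0.3,-0.02],"angular":[0,0,-0.4],"claw":0.15},{"slide":[0.993,0.3,-0.02],"angular":[0,0,-0.4],"claw":0.15},{"slide":[0.993,0.3,-0.02],"angular":[0,0,-0.4],"claw":0.15},{"slide":[0.993,0.3,-0.02],"angular":[0,0,-0.4],"claw":0.15},{"slide":[0.993,0.3,-0.02],"angular":[0,0,-0.4],"claw":0.15}]'
python3 go.py 0.628 0.067 0.126 -0.65
python3 - <<'E'
from h import *
im=ctrl.get_image("wrist");cv2.imwrite("pics/w1.png",im["color"][...,::-1])
E
```

```text
time: 3.1
position: [0.6283, 0.062, 0.238]
tool_rot: [2.241, 2.201, -0.004]
ft_force: [-0.3, -0.4, 1.0]
grip_width: 0.572
grip_force: 0.0
slide [ 0.021 -0.001  0.448] ang [-0.002  0.004 -0.012] pos [0.6283 0.062  0.238 ] q [ 0.39  0.35 -0.68  1.47  0.22  1.39 -0.32] f [-0.3 -0.4  1. ]
```

View pics/w1.png

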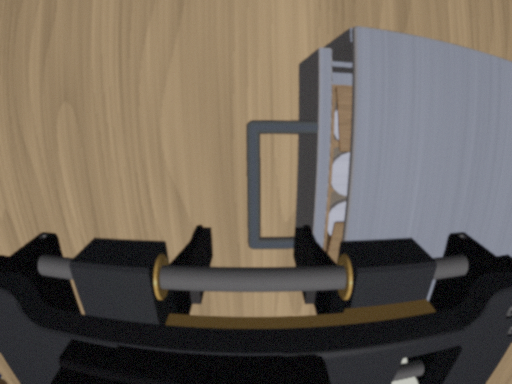

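The wrist view shows the bow bar (column 253) midway between the fingers (about 205 and 300), and the drawer panel at column 325. That lines up, so I go down and close.

```bash
python3 -m inch '[{"slide":[0.02,0,0.15],"angular":[0,0,0],"claw":0.15},{"slide":[0.02,0,0.25],"angular":[0,0,0],"claw":0.15},{"slide":[0.02,0,0.35],"angular":[0,0,0],"claw":0.15},{"slide":[0.02,0,0.44],"angular":[0,0,0],"claw":0.15},{"slide":[0.02,0,0.44],"angular":[0,0,0],"claw":0.15}]'; python3 -m inch '[{"slide":[0,0,0],"angular":[0,0,0],"claw":-0.4},{"slide":[0,0,0],"angular":[0,0,0],"claw":-0.4},{"slide":[0,0,0],"angular":[0,0,0],"claw":-0.6},{"slide":[0,0,0],"angular":[0,0,0],"claw":-1},{"slide":[0,0,0],"angular":[0,0,0],"claw":-1},{"slide":[0,0,0],"angular":[0,0,0],"claw":-1}]' 12
```

```text
time: 3.65
position: [0.6259, 0.0664, 0.1252]
tool_rot: [-2.24, -2.199, 0.01]
ft_force: [-0.5, -0.7, -0.1]
grip_width: 0.579
grip_force: 0.0
time: 4.25
position: [0.6288, 0.0705, 0.1289]
tool_rot: [2.237, 2.205, 0.001]
ft_force: [-1.5, -0.9, 2.0]
grip_width: 0.131
grip_force: 12.0
```

```bash
python3 -m inch '[{"slide":[0,-0.03,0],"angular":[0,0,0],"claw":-1},{"slide":[0,-0.06,0],"angular":[0,0,0],"claw":-1},{"slide":[0,-0.09,0],"angular":[0,0,0],"claw":-1},{"slide":[0,-0.12,0],"angular":[0,0,0],"claw":-1},{"slide":[0,-0.15,0],"angular":[0,0,0],"claw":-1},{"slide":[0,-0.18,0],"angular":[0,0,0],"claw":-1}]'
python3 -m inch '[{"slide":[0,-0.02,0],"angular":[0,0,0],"claw":-1},{"slide":[0,-0.04,0],"angular":[0,0,0],"claw":-1}]'
```

```text
time: 4.85
position: [0.583, 0.0709, 0.1289]
tool_rot: [2.237, 2.205, 0.0]
ft_force: [3.0, -0.3, 1.9]
grip_width: 0.132
grip_force: 12.0
time: 5.05
position: [0.5733, 0.071, 0.1288]
tool_rot: [2.237, 2.205, 0.0]
ft_force: [1.5, -0.6, 2.1]
grip_width: 0.131
grip_force: 12.0
```

```bash
for i in 1; do python3 -m inch '[{"slide":[0,-0.02,0],"angular":[0,0,0],"claw":-1},{"slide":[0,-0.04,0],"angular":[0,0,0],"claw":-1},{"slide":[0,-0.06,0],"angular":[0,0,0],"claw":-1}]'|grep -E "pos|ft"
python3 -m inch '[{"slide":[0,-0.015,0],"angular":[0,0,0],"claw":-1},{"slide":[0,-0.03,0],"angular":[0,0,0],"claw":-1}]'|grep -E "pos|ft"
python3 -m inch '[{"slide":[0,-0.015,0],"angular":[0,0,0],"claw":-1},{"slide":[0,-0.03,0],"angular":[0,0,0],"claw":-1}]'|grep -E "pos|ft"
python3 -m inch '[{"slide":[0,-0.015,0],"angular":[0,0,0],"claw":-1},{"slide":[0,-0.03,0],"angular":[0,0,0],"claw":-1}]'|grep -E "pos|ft"
done
```

```text
position: [0.5584, 0.0711, 0.1288]
ft_force: [2.3, -2.3, 5.1]
position: [0.5509, 0.0713, 0.1288]
ft_force: [2.9, -1.9, 5.8]
position: [0.5435, 0.0713, 0.1288]
ft_force: [2.0, -1.1, 5.4]
position: [0.5396, 0.0714, 0.1289]
ft_force: [16.4, -1.5, -6.9]
```

```bash
for i in 1; do python3 -m inch '[{"slide":[0,-0.006,0],"angular":[0,0,0],"claw":-1},{"slide":[0,-0.006,0],"angular":[0,0,0],"claw":-1}]'|grep -E "pos|ft"
python3 -m inch '[{"slide":[0,-0.006,0],"angular":[0,0,0],"claw":-1},{"slide":[0,-0.006,0],"angular":[0,0,0],"claw":-1}]'|grep -E "pos|ft"
done
```

```text
position: [0.5382, 0.0714, 0.1289]
ft_force: [12.9, -1.8, -3.8]
position: [0.5379, 0.0714, 0.1289]
ft_force: [16.7, -1.0, -7.3]
```

```bash
for i in 1; do python3 -m inch '[{"slide":[0,-0.01,0],"angular":[0,0,0],"claw":-1},{"slide":[0,-0.01,0],"angular":[0,0,0],"claw":-1}]'|grep -E "pos|ft"
python3 -m inch '[{"slide":[0,-0.01,0],"angular":[0,0,0],"claw":-1},{"slide":[0,-0.01,0],"angular":[0,0,0],"claw":-1}]'|grep -E "pos|ft"
done
```

```text
position: [0.5347, 0.0714, 0.1289]
ft_force: [13.1, -1.7, -4.0]
position: [0.5308, 0.0715, 0.1288]
ft_force: [8.3, -1.1, -0.4]
```

```bash
for i in 1; do python3 -m inch '[{"slide":[0,-0.015,0],"angular":[0,0,0],"claw":-1},{"slide":[0,-0.03,0],"angular":[0,0,0],"claw":-1}]'|grep -E "pos|ft"
python3 -m inch '[{"slide":[0,-0.01,0],"angular":[0,0,0],"claw":-1},{"slide":[0,-0.02,0],"angular":[0,0,0],"claw":-1}]'|grep -E "pos|ft"
python3 -m inch '[{"slide":[0,-0.01,0],"angular":[0,0,0],"claw":-1},{"slide":[0,-0.02,0],"angular":[0,0,0],"claw":-1}]'|grep -E "pos|ft"
done
```

```text
position: [0.5214, 0.0716, 0.1288]
ft_force: [0.9, -2.9, 6.2]
position: [0.5154, 0.0716, 0.1288]
ft_force: [1.9, -1.7, 6.2]
position: [0.5104, 0.0717, 0.1288]
ft_force: [2.2, -3.3, 7.1]
```

```bash
for i in 1; do python3 -m inch '[{"slide":[0,-0.006,0],"angular":[0,0,0],"claw":-1},{"slide":[0,-0.012,0],"angular":[0,0,0],"claw":-1}]'|grep -E "pos|ft"
python3 -m inch '[{"slide":[0,-0.006,0],"angular":[0,0,0],"claw":-1},{"slide":[0,-0.012,0],"angular":[0,0,0],"claw":-1}]'|grep -E "pos|ft"
done
```

```text
position: [0.5074, 0.0717, 0.1288]
ft_force: [2.6, -1.5, 5.3]
position: [0.5044, 0.0717, 0.1287]
ft_force: [2.3, -3.4, 5.7]
```

```bash
python3 -m inch '[{"slide":[0,-0.005,0],"angular":[0,0,0],"claw":-1},{"slide":[0,-0.01,0],"angular":[0,0,0],"claw":-1}]'|grep -E "pos|ft"; python3 -m inch '[{"slide":[0,-0.004,0],"angular":[0,0,0],"claw":-1},{"slide":[0,-0.004,0],"angular":[0,0,0],"claw":-1}]'|grep -E "pos|ft"
```

```text
position: [0.5019, 0.0717, 0.1287]
ft_force: [3.1, -2.5, 5.8]
position: [0.5014, 0.0718, 0.1288]
ft_force: [3.2, -2.8, 5.1]
```

```bash
python3 -m inch '[{"slide":[0,-0.004,0],"angular":[0,0,0],"claw":-1},{"slide":[0,-0.004,0],"angular":[0,0,0],"claw":-1}]'|grep -E "pos|ft"
```

```text
position: [0.5014, 0.0718, 0.1288]
ft_force: [7.2, -2.3, 2.6]
```

```bash
python3 -m inch '[{"slide":[0,-0.005,0],"angular":[0,0,0],"claw":-1},{"slide":[0,-0.005,0],"angular":[0,0,0],"claw":-1}]'|grep -E "pos|ft"; python3 -m inch '[{"slide":[0,-0.003,0],"angular":[0,0,0],"claw":-1},{"slide":[0,-0.003,0],"angular":[0,0,0],"claw":-1},{"slide":[0,-0.003,0],"angular":[0,0,0],"claw":-1}]'|grep -E "time|pos|ft"
python3 - <<'E'
from h import *
im=ctrl.get_image("top");P=cloud(im).reshape(-1,3);P=P[~np.isnan(P[:,0])]
r=P[(P[:,0]>.66)&(P[:,0]<1.05)&(P[:,1]>-.15)&(P[:,1]<.3)&(P[:,2]>.16)&(P[:,2]<.18)]
print(cv2.minAreaRect((r[:,:2]*1000).astype(np.float32)))
E
```

```text
position: [0.5013, 0.0718, 0.1288]
ft_force: [10.9, -2.7, -0.8]
time: 8.85
position: [0.5013, 0.0718, 0.1289]
ft_force: [12.3, -2.5, -3.6]
((824.828125, 65.04806518554688), (280.3091735839844, 241.8389129638672), 89.56797790527344)
```

The drawer is firm at its stop and the cabinet has not moved. I take the load off, open the fingers, and lift.

```bash
python3 -m inch '[{"slide":[0,0.008,0],"angular":[0,0,0],"claw":-1},{"slide":[0,0.012,0],"angular":[0,0,0],"claw":-1},{"slide":[0,0.012,0],"angular":[0,0,0],"claw":-0.5},{"slide":[0,0.012,0],"angular":[0,0,0],"claw":0},{"slide":[0,0.012,0],"angular":[0,0,0],"claw":0},{"slide":[0,0.012,0],"angular":[0,0,0],"claw":0}]'|grep -E "pos|ft|width"
python3 -m inch '[{"slide":[0,0,-0.05],"angular":[0,0,0],"claw":0},{"slide":[0,0,-0.15],"angular":[0,0,0],"claw":0},{"slide":[0,0,-0.3],"angular":[0,0,0],"claw":0},{"slide":[0,0,-0.45],"angular":[0,0,0],"claw":0},{"slide":[0,0,-0.6],"angular":[0,0,0],"claw":-1},{"slide":[0,0,-0.6],"angular":[0,0,0],"claw":-1},{"slide":[0,0,-0.6],"angular":[0,0,0],"claw":-1}]'
python3 - <<'E'
from h import *
np.set_printoptions(precision=4,suppress=True)
im=ctrl.get_image("scene");P=cloud(im)
cv2.imwrite("pics/s2.png",cv2.resize(im["color"][120:300,200:440,::-1],(720,540)))
for q in("flap_left","flap_right","drawer_handle","carton"):
    for r in ctrl.outline_of(q,"scene")[:1]:
        p=P[r["mask"]];p=p[~np.isnan(p[:,0])]
        print(q,round(r["confidence"],2),np.round(r["bbox"]),np.median(p,0),np.percentile(p,3,0),np.percentile(p,97,0))
P=P.reshape(-1,3);P=P[~np.isnan(P[:,0])]
m=(abs(P[:,1]-.067)<.15)
h=P[m&(P[:,0]>.47)&(P[:,0]<.515)&(P[:,2]>.12)&(P[:,2]<.15)];print("bar",len(h),h.min(0),np.median(h,0),h.max(0))
for x0 in(.595,.615,.635):
    c=P[m&(abs(P[:,0]-x0)<.01)&(P[:,2]>.06)&(P[:,2]<.18)]
    c=c[np.argsort(c[:,1])];print(x0);print(c[::max(1,len(c)//25)][:,1:].T)
E
python3 go.py 0.61 0.067 0.23 -0.65
```

```text
position: [0.4998, 0.0726, 0.1277]
ft_force: [-0.0, 0.3, -0.6]
grip_width: 0.409
time: 10.2
position: [0.5013, 0.0725, 0.2798]
tool_rot: [2.236, 2.204, 0.002]
ft_force: [-0.3, -0.5, -0.5]
grip_width: 0.311
grip_force: 0.0
flap_left 0.69 [297. 171.  39.  31.] [0.641  0.134  0.1277] [0.5846 0.1065 0.1164] [0.6929 0.1632 0.1384]
flap_right 0.56 [266. 196.  43.  38.] [0.6376 0.0071 0.1272] [ 0.5837 -0.0199  0.1168] [0.6905 0.0336 0.1382]
drawer_handle 0.87 [272. 184.  89.  85.] [0.6125 0.0599 0.1194] [ 0.507  -0.0486  0.0405] [0.6873 0.1873 0.1429]
carton 0.93 [273. 192.  52.  53.] [0.6243 0.0819 0.0834] [ 0.5789 -0.0243  0.0397] [0.6757 0.1242 0.1119]
bar 166 [0.4963 0.0116 0.1294] [0.5055 0.0693 0.1393] [0.5147 0.1332 0.1454]
0.595
[[-0.049  -0.0474 -0.0239 -0.0226 -0.0214 -0.0173 -0.0112 -0.0037  0.0033
   0.0111  0.0183  0.0252  0.0315  0.0603  0.0708  0.08    0.092   0.1091
   0.1144  0.1193  0.1242  0.1313  0.1409  0.1524  0.1632  0.1884]
 [ 0.073   0.0948  0.1032  0.0647  0.1001  0.1196  0.1225  0.124   0.1186
   0.1258  0.1284  0.1297  0.1353  0.0886  0.0854  0.086   0.0833  0.06
[... 392 characters left out ...]
 0.0885  0.0857  0.0836  0.0825  0.075   0.0841
   0.0819  0.1347  0.0871  0.1287  0.1235  0.1221  0.119   0.0941]]
0.635
[[-0.0499 -0.0482 -0.0247 -0.0231 -0.0222 -0.018  -0.0106 -0.0037  0.0037
   0.0099  0.0162  0.0233  0.0307  0.0629  0.0714  0.0835  0.1092  0.1138
   0.1183  0.1224  0.1273  0.1336  0.1432  0.1563  0.1853  0.1899]
 [ 0.091   0.0648  0.074   0.0942  0.0656  0.1182  0.122   0.1261  0.1291
   0.1182  0.129   0.1289  0.1359  0.0867  0.0849  0.0886  0.0658  0.1343
   0.0816  0.0774  0.0854  0.0673  0.1287  0.121   0.0904  0.0687]]
slide [-0.014  0.44   0.188] ang [-0.005  0.    -0.006] pos [0.5003 0.0721 0.2773] q [ 0.52  0.03 -0.72  1.71  0.02  1.41 -0.22] f [ 0.  -0.9 -0.4]
```

View pics/s2.png

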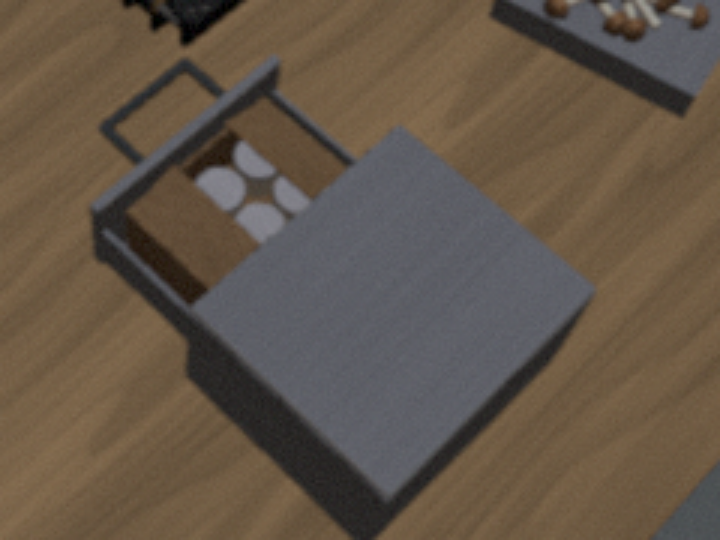

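The drawer is fully out. The left flap (crop 300,150) and right flap (190,215) are ajar, with the gap over the jars centred at y≈0.068. I move above the gap with closed fingers.

```bash
python3 -m inch '[{"slide":[-0.015,0.15,0.1],"angular":[0,0,0],"claw":-1},{"slide":[-0.015,0.3,0.19],"angular":[0,0,0],"claw":-1},{"slide":[-0.015,0.44,0.19],"angular":[0,0,0],"claw":-1},{"slide":[-0.015,0.44,0.19],"angular":[0,0,0],"claw":-1},{"slide":[-0.015,0.44,0.19],"angular":[0,0,0],"claw":-1}]'
python3 go.py 0.61 0.068 0.119 -0.65
python3 - <<'E'
from h import *
im=ctrl.get_image("wrist");cv2.imwrite("pics/w2.png",im["color"][...,::-1])
E
```

```text
time: 10.95
position: [0.6104, 0.0672, 0.2293]
tool_rot: [-2.234, -2.203, 0.002]
ft_force: [-0.0, 0.3, -0.1]
grip_width: 0.006
grip_force: 0.0
slide [ 0.003 -0.     0.441] ang [-0.007 -0.003 -0.005] pos [0.6104 0.0672 0.2293] q [ 0.42  0.33 -0.71  1.53  0.21  1.37 -0.32] f [-0.   0.3 -0.1]
```

View pics/w2.png

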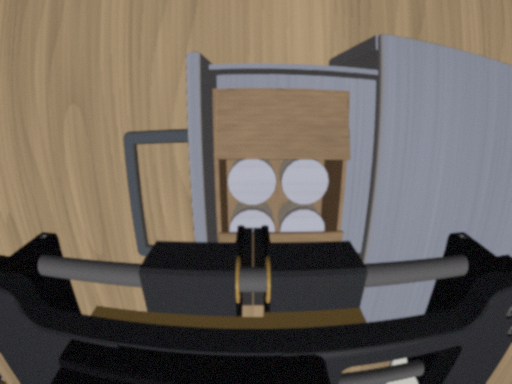

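The wrist view shows the closed fingers (column 253) between the flap edges, with the left flap at rows 90–160 and the jars in the gap. I go down and sweep left.

```bash
python3 -m inch '[{"slide":[0.003,0,0.15],"angular":[0,0,0],"claw":-1},{"slide":[0.003,0,0.28],"angular":[0,0,0],"claw":-1},{"slide":[0.003,0,0.38],"angular":[0,0,0],"claw":-1},{"slide":[0.003,0,0.44],"angular":[0,0,0],"claw":-1},{"slide":[0.003,0,0.44],"angular":[0,0,0],"claw":-1}]'|grep -E "pos|ft"
python3 -m inch '[{"slide":[0.068,0,0],"angular":[0,0,0],"claw":-1},{"slide":[0.128,0,-0.016],"angular":[0,0,0],"claw":-1},{"slide":[0.188,0,-0.04],"angular":[0,0,0],"claw":-1},{"slide":[0.188,0,-0.04],"angular":[0,0,0],"claw":-1}]'
```

```text
position: [0.609, 0.0673, 0.1197]
ft_force: [0.5, 1.3, 0.4]
time: 11.9
position: [0.6155, 0.1017, 0.136]
tool_rot: [2.233, 2.184, -0.015]
ft_force: [-3.0, -23.6, 14.1]
grip_width: 0.001
grip_force: 17.4
```

The flap jammed: its shallow angle against the vertical finger, plus friction. I back off and check, then lift along the flap's arc so that friction helps.

```bash
python3 -m inch '[{"slide":[-0.06,0,0],"angular":[0,0,0],"claw":-1},{"slide":[-0.14,0,0],"angular":[0,0,0],"claw":-1},{"slide":[-0.14,0,0.03],"angular":[0,0,0],"claw":-1},{"slide":[-0.14,0,0.04],"angular":[0,0,0],"claw":-1}]'|grep -E "pos|ft"
python3 - <<'E'
from h import *
np.set_printoptions(precision=4,suppress=True)
im=ctrl.get_image("scene");P=cloud(im)
cv2.imwrite("pics/s3.png",cv2.resize(im["color"][120:300,200:440,::-1],(720,540)))
for q in("flap_left","flap_right"):
    for r in ctrl.outline_of(q,"scene")[:1]:
        p=P[r["mask"]];p=p[~np.isnan(p[:,0])]
        print(q,round(r["confidence"],2),np.round(r["bbox"]),np.median(p,0),np.percentile(p,3,0),np.percentile(p,97,0))
P=P.reshape(-1,3);P=P[~np.isnan(P[:,0])]
c=P[(abs(P[:,0]-.65)<.015)&(P[:,1]>.1)&(P[:,1]<.2)&(P[:,2]>.06)&(P[:,2]<.2)];c=c[np.argsort(c[:,1])];print(c[::4,1:].T)
E
python3 go.py 0.61 0.085 0.117 -0.65
```

```text
position: [0.611, 0.0805, 0.1211]
ft_force: [0.5, 1.3, 0.4]
flap_left 0.69 [275. 195.  56.  46.] [0.6303 0.0688 0.0842] [ 0.5815 -0.0211  0.0394] [0.68   0.1344 0.1146]
flap_right 0.77 [270. 195.  44.  38.] [0.6389 0.0114 0.1269] [ 0.5846 -0.017   0.1137] [0.6902 0.0398 0.1384]
[[0.1007 0.1067 0.1087 0.1148 0.1166 0.1196 0.1233 0.1278 0.132  0.1389
  0.1649 0.1879 0.1893 0.1909 0.1918 0.1921 0.1945]
 [0.1991 0.0706 0.1956 0.1481 0.1416 0.1491 0.1464 0.1414 0.1415 0.1316
  0.1201 0.0988 0.0986 0.088  0.0898 0.084  0.0937]]
slide [ 0.013 -0.003  0.016] ang [-0.001 -0.002 -0.001] pos [0.6107 0.0817 0.1209] q [ 0.38  0.41 -0.69  1.66  0.28  1.18 -0.39] f [ 0.6 -0.5  0.2]
```

View pics/s3.png

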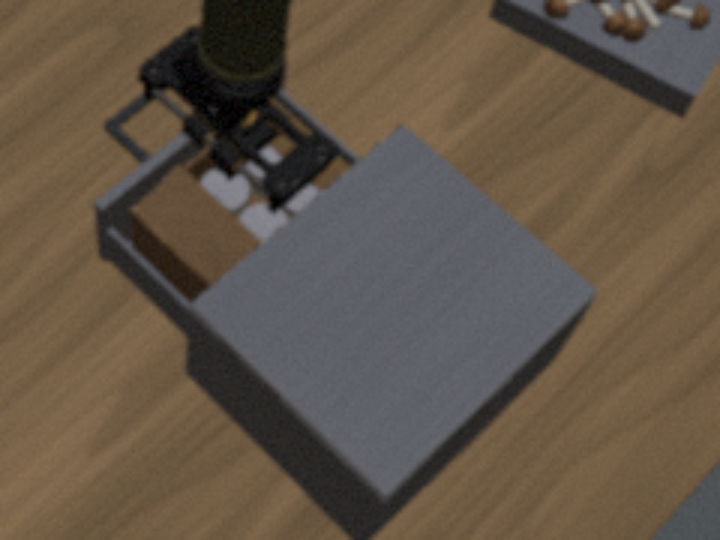

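```bash
python3 -m inch '[{"slide":[0.06,0,0.015],"angular":[0,0,0],"claw":-1},{"slide":[0.085,0,0.01],"angular":[0,0,0],"claw":-1}]'|grep -E "pos|ft"
python3 -m inch '[{"slide":[0.008,0,-0.016],"angular":[0,0,0],"claw":-1},{"slide":[0.016,0,-0.032],"angular":[0,0,0],"claw":-1}]'|grep -E "pos|ft"
python3 -m inch '[{"slide":[0.01,0,-0.016],"angular":[0,0,0],"claw":-1},{"slide":[0.02,0,-0.032],"angular":[0,0,0],"claw":-1}]'|grep -E "pos|ft"
```

```text
position: [0.6111, 0.1012, 0.1184]
ft_force: [-2.0, -9.9, 5.4]
position: [0.6113, 0.1061, 0.1266]
ft_force: [0.1, -0.6, 0.2]
position: [0.6114, 0.1111, 0.1348]
ft_force: [-0.1, -0.5, -0.4]
```

```bash
python3 -m inch '[{"slide":[0.016,0,-0.016],"angular":[0,0,0],"claw":-1},{"slide":[0.032,0,-0.03],"angular":[0,0,0],"claw":-1}]'|grep -E "pos|ft"
python3 -m inch '[{"slide":[0.016,0,-0.01],"angular":[0,0,0],"claw":-1},{"slide":[0.032,0,-0.02],"angular":[0,0,0],"claw":-1}]'|grep -E "pos|ft"
python3 -m inch '[{"slide":[0.02,0,-0.008],"angular":[0,0,0],"claw":-1},{"slide":[0.04,0,-0.016],"angular":[0,0,0],"claw":-1}]'|grep -E "pos|ft"
```

```text
position: [0.6116, 0.1185, 0.1424]
ft_force: [-1.3, -2.0, 0.1]
position: [0.6118, 0.1263, 0.1472]
ft_force: [-0.1, -0.7, -0.7]
position: [0.612, 0.1362, 0.1512]
ft_force: [0.1, -0.1, -0.1]
```

```bash
python3 -m inch '[{"slide":[0.03,0,-0.004],"angular":[0,0,0],"claw":-1},{"slide":[0.06,0,-0.008],"angular":[0,0,0],"claw":-1},{"slide":[0.09,0,-0.008],"angular":[0,0,0],"claw":-1}]'|grep -E "pos|ft"
python3 -m inch '[{"slide":[0.02,0,0],"angular":[0,0,0],"claw":-1},{"slide":[0.035,0,0],"angular":[0,0,0],"claw":-1}]'|grep -E "pos|ft"
python3 -m inch '[{"slide":[0.015,0,0],"angular":[0,0,0],"claw":-1},{"slide":[0.025,0,0],"angular":[0,0,0],"claw":-1}]'|grep -E "pos|ft"
python3 - <<'E'
from h import *
np.set_printoptions(precision=4,suppress=True)
im=ctrl.get_image("top");P=cloud(im)
cv2.imwrite("pics/t4.png",cv2.resize(im["color"][60:240,140:380,::-1],(720,540)))
P=P.reshape(-1,3);P=P[~np.isnan(P[:,0])]
r=P[(P[:,0]>.72)&(P[:,0]<1.05)&(P[:,1]>-.15)&(P[:,1]<.3)&(P[:,2]>.16)&(P[:,2]<.18)]
print(cv2.minAreaRect((r[:,:2]*1000).astype(np.float32)))
E
```

```text
position: [0.6124, 0.1587, 0.1531]
ft_force: [0.2, -2.5, 0.1]
position: [0.6121, 0.1677, 0.1527]
ft_force: [-0.8, -1.1, -1.0]
position: [0.6123, 0.1725, 0.1528]
ft_force: [-0.5, -4.9, -0.1]
((832.134765625, 65.35106658935547), (280.22967529296875, 227.41973876953125), 88.54466247558594)
```

View pics/t4.png

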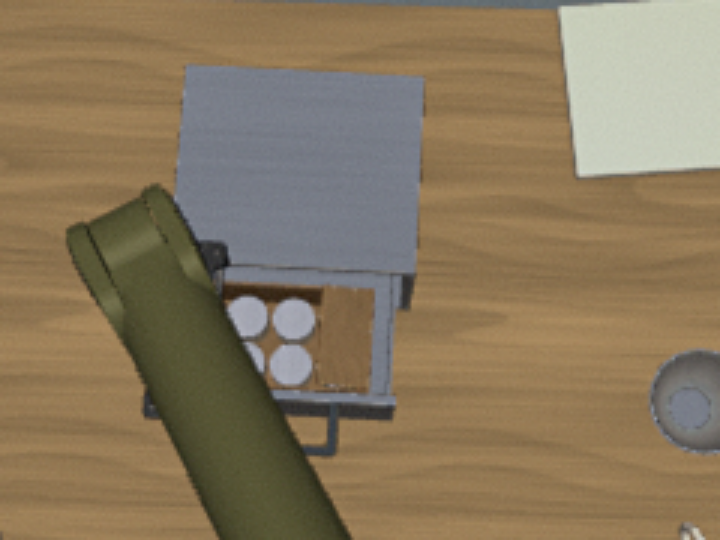

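The top view shows the left flap folded away under the arm and the right flap (crop 345,335) still ajar. The cabinet has turned by only about 1°. I retreat upward and move to the gap for the right flap.

```bash
python3 -m inch '[{"slide":[-0.03,0,0],"angular":[0,0,0],"claw":-1},{"slide":[-0.08,0,-0.1],"angular":[0,0,0],"claw":-1},{"slide":[-0.2,0,-0.24],"angular":[0,0,0],"claw":-1},{"slide":[-0.4,0,-0.3],"angular":[0,0,0],"claw":-1},{"slide":[-0.4,0,-0.3],"angular":[0,0,0],"claw":-1},{"slide":[-0.4,0,-0.3],"angular":[0,0,0],"claw":-1}]'
python3 - <<'E'
from h import *
np.set_printoptions(precision=4,suppress=True)
im=ctrl.get_image("wrist");cv2.imwrite("pics/w5.png",im["color"][...,::-1])
for c in("top","scene"):
    im=ctrl.get_image(c);P=cloud(im)
    for q in("flap_left","flap_right"):
        for r in ctrl.outline_of(q,c)[:1]:
            p=P[r["mask"]];p=p[~np.isnan(p[:,0])]
            if len(p):print(c,q,round(r["confidence"],2),np.round(r["bbox"]),np.median(p,0),np.percentile(p,3,0),np.percentile(p,97,0))
    P=P.reshape(-1,3);P=P[~np.isnan(P[:,0])]
    k=P[(abs(P[:,0]-.66)<.02)&(P[:,2]>.09)&(P[:,2]<.18)]
    for lo,hi in((-.06,.06),(.14,.22)):
        j=k[(k[:,1]>lo)&(k[:,1]<hi)];j=j[np.argsort(j[:,1])];print(c,j[::max(1,len(j)//14),1:].T)
E
python3 go.py 0.61 0.07 0.116 -0.65
```

```text
time: 15.0
position: [0.6117, 0.0714, 0.2287]
tool_rot: [2.241, 2.2, 0.002]
ft_force: [-0.1, 1.3, 0.0]
grip_width: 0.008
grip_force: 0.0
top flap_left 0.98 [204. 168.  15.  40.] [0.637  0.1823 0.1438] [0.5873 0.1633 0.1158] [0.6934 0.1993 0.1656]
top flap_right 0.8 [258. 173.   9.  33.] [ 0.6529 -0.0075  0.1216] [ 0.5861 -0.022   0.1149] [0.6928 0.0172 0.1319]
top [[-0.0505 -0.0254 -0.0219 -0.0185 -0.0152 -0.0143 -0.011  -0.0077 -0.0042
  -0.0009  0.0025  0.0058  0.0093  0.0129  0.0169]
 [ 0.0918  0.1121  0.1193  0.1158  0.1228  0.1203  0.1241  0.1231  0.1254
   0.1242  0.1262  0.128   0.1259  0.1316  0.1308]]
top [[0.1603 0.1627 0.1658 0.1689 0.1716 0.1745 0.1772 0.1799 0.1826 0.1854
  0.1872 0.1896 0.1928 0.1952 0.1982]
 [0.1088 0.1155 0.124  0.1277 0.13   0.1339 0.1366 0.1423 0.147  0.1499
  0.1518 0.1518 0.1543 0.1614 0.1641]]
scene flap_left 0.97 [312. 157.  39.  36.] [0.6695 0.1849 0.142 ] [0.5897 0.1664 0.1137] [0.7018 0.2052 0.1694]
scene flap_right 0.57 [268. 197.  40.  36.] [0.6395 0.0097 0.1269] [ 0.587  -0.0173  0.1153] [0.6902 0.0375 0.1374]
scene [[-0.0476 -0.0228 -0.0202 -0.0177 -0.0134 -0.008  -0.0028  0.0027  0.0079
   0.0134  0.018   0.0233  0.028   0.0334  0.0382]
 [ 0.0934  0.1074  0.113   0.115   0.1148  0.1174  0.1236  0.1284  0.1235
   0.1304  0.1291  0.1311  0.1351  0.1288  0.1358]]
scene [[0.1404 0.1648 0.1658 0.1671 0.1683 0.1707 0.1744 0.1777 0.1812 0.1838
  0.1879 0.1903 0.1938 0.1972 0.2017]
 [0.0918 0.1205 0.101  0.1076 0.1128 0.1309 0.1313 0.1345 0.1454 0.1373
  0.1431 0.1603 0.1602 0.1678 0.1592]]
slide [-0.02  -0.002  0.446] ang [-0.001 -0.001 -0.002] pos [0.6107 0.0748 0.2276] q [ 0.41  0.33 -0.72  1.53  0.22  1.37 -0.33] f [-0.8  0.  -0.2]
```

View pics/w5.png

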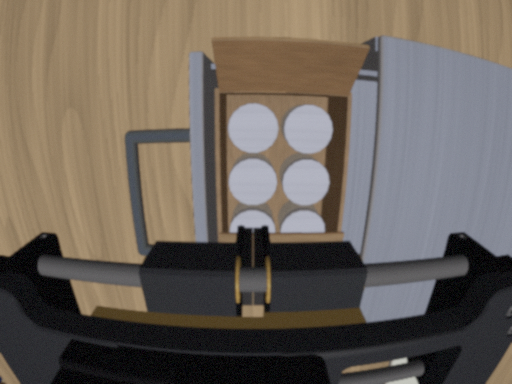

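The left flap is folded well back (wrist view, rows 40–95; measured at about 2.2 rad). Now the right flap, following its arc from the start.

```bash
python3 -m inch '[{"slide":[-0.01,0,0.15],"angular":[0,0,0],"claw":-1},{"slide":[-0.01,0,0.28],"angular":[0,0,0],"claw":-1},{"slide":[-0.01,0,0.38],"angular":[0,0,0],"claw":-1},{"slide":[-0.01,0,0.45],"angular":[0,0,0],"claw":-1},{"slide":[-0.01,0,0.45],"angular":[0,0,0],"claw":-1}]'|grep -E "pos|ft"
python3 -m inch '[{"slide":[-0.04,0,0],"angular":[0,0,0],"claw":-1},{"slide":[-0.08,0,0],"angular":[0,0,0],"claw":-1},{"slide":[-0.08,0,0],"angular":[0,0,0],"claw":-1}]'|grep -E "pos|ft"
```

```text
position: [0.6088, 0.0711, 0.1124]
ft_force: [0.2, -0.2, -0.6]
position: [0.6118, 0.0495, 0.117]
ft_force: [0.8, 0.3, 0.8]
```

```bash
python3 -m inch '[{"slide":[-0.012,0,0],"angular":[0,0,0],"claw":-1},{"slide":[-0.012,0,0],"angular":[0,0,0],"claw":-1}]'|grep -E "pos|ft"
```

```text
position: [0.6114, 0.0489, 0.1167]
ft_force: [1.1, 4.2, 1.3]
```

```bash
python3 -m inch '[{"slide":[-0.004,0,-0.016],"angular":[0,0,0],"claw":-1},{"slide":[-0.009,0,-0.032],"angular":[0,0,0],"claw":-1}]'|grep -E "pos|ft"
python3 -m inch '[{"slide":[-0.008,0,-0.016],"angular":[0,0,0],"claw":-1},{"slide":[-0.016,0,-0.032],"angular":[0,0,0],"claw":-1}]'|grep -E "pos|ft"
```

```text
position: [0.611, 0.0461, 0.1241]
ft_force: [1.9, 2.9, 0.3]
position: [0.6109, 0.0417, 0.1322]
ft_force: [2.0, 3.6, 1.2]
```

```bash
python3 -m inch '[{"slide":[-0.013,0,-0.014],"angular":[0,0,0],"claw":-1},{"slide":[-0.026,0,-0.028],"angular":[0,0,0],"claw":-1}]'|grep -E "pos|ft"
python3 -m inch '[{"slide":[-0.013,0,-0.012],"angular":[0,0,0],"claw":-1},{"slide":[-0.028,0,-0.024],"angular":[0,0,0],"claw":-1}]'|grep -E "pos|ft"
python3 -m inch '[{"slide":[-0.016,0,-0.008],"angular":[0,0,0],"claw":-1},{"slide":[-0.034,0,-0.016],"angular":[0,0,0],"claw":-1}]'|grep -E "pos|ft"
```

```text
position: [0.6107, 0.0359, 0.1394]
ft_force: [1.5, 4.6, 3.2]
position: [0.6104, 0.0286, 0.1454]
ft_force: [-0.0, 2.3, 2.3]
position: [0.6098, 0.0182, 0.1484]
ft_force: [0.2, 1.3, 1.0]
```

```bash
python3 -m inch '[{"slide":[-0.03,0,-0.008],"angular":[0,0,0],"claw":-1},{"slide":[-0.06,0,-0.016],"angular":[0,0,0],"claw":-1},{"slide":[-0.09,0,-0.016],"angular":[0,0,0],"claw":-1},{"slide":[-0.12,0,-0.016],"angular":[0,0,0],"claw":-1}]'|grep -E "pos|ft"
python3 -m inch '[{"slide":[-0.02,0,0],"angular":[0,0,0],"claw":-1},{"slide":[-0.04,0,0],"angular":[0,0,0],"claw":-1}]'|grep -E "pos|ft"
python3 -m inch '[{"slide":[-0.01,0,0],"angular":[0,0,0],"claw":-1},{"slide":[-0.02,0,0],"angular":[0,0,0],"claw":-1},{"slide":[-0.02,0,0],"angular":[0,0,0],"claw":-1}]'|grep -E "pos|ft"
```

```text
position: [0.6096, -0.0115, 0.1523]
ft_force: [-0.8, 0.7, 0.3]
position: [0.6094, -0.0206, 0.1521]
ft_force: [-0.4, 1.9, -0.6]
position: [0.6096, -0.0259, 0.1525]
ft_force: [-0.4, 0.5, -0.0]
```

```bash
python3 -m inch '[{"slide":[-0.01,0,0],"angular":[0,0,0],"claw":-1},{"slide":[-0.014,0,0],"angular":[0,0,0],"claw":-1}]'|grep -E "pos|ft"
python3 -m inch '[{"slide":[0.03,0,0],"angular":[0,0,0],"claw":-1},{"slide":[0.08,0,-0.1],"angular":[0,0,0],"claw":-1},{"slide":[0.15,0,-0.25],"angular":[0,0,0],"claw":-1},{"slide":[0.15,0,-0.45],"angular":[0,0,0],"claw":-1},{"slide":[0.15,-0.2,-0.6],"angular":[0,0,0],"claw":-1},{"slide":[0.15,-0.4,-0.6],"angular":[0,0,0],"claw":-1},{"slide":[0.15,-0.4,-0.6],"angular":[0,0,0],"claw":-1}]'
python3 - <<'E'
from h import *
np.set_printoptions(precision=4,suppress=True)
for c in("top","scene"):
    im=ctrl.get_image(c);P=cloud(im)
    if c=="scene": cv2.imwrite("pics/s6.png",cv2.resize(im["color"][100:300,180:440,::-1],(780,600)))
    for q in("flap_left","flap_right","bowl","mug","bottle"):
        for r in ctrl.outline_of(q,c)[:1]:
            p=P[r["mask"]];p=p[~np.isnan(p[:,0])]
            if len(p):print(c,q,round(r["confidence"],2),np.median(p,0),np.percentile(p,3,0),np.percentile(p,97,0))
    P=P.reshape(-1,3);P=P[~np.isnan(P[:,0])];m=abs(P[:,1]-.067)<.2
    r=P[m&(P[:,0]>.7)&(P[:,0]<1.05)&(P[:,2]>.165)&(P[:,2]<.18)];print(cv2.minAreaRect((r[:,:2]*1000).astype(np.float32)))
    h=P[m&(P[:,0]>.47)&(P[:,0]<.53)&(P[:,2]>.12)&(P[:,2]<.15)];print("bar",len(h),h.min(0),np.median(h,0) )
    h=P[m&(P[:,0]>.54)&(P[:,0]<.575)&(P[:,2]>.137)&(P[:,2]<.145)];print("panel",len(h),np.median(h,0),h.min(0) )
E
```

```text
position: [0.6096, -0.0283, 0.1526]
ft_force: [-0.3, 2.5, -0.6]
time: 19.15
position: [0.5071, 0.0112, 0.3043]
tool_rot: [2.233, 2.204, -0.003]
ft_force: [-0.4, 0.5, -0.4]
grip_width: 0.008
grip_force: 0.0
top flap_left 0.87 [0.639  0.1812 0.1415] [0.5862 0.1632 0.1164] [0.6944 0.1989 0.166 ]
top bowl 0.92 [ 0.5928 -0.4368  0.0241] [ 0.5312 -0.4842 -0.0004] [ 0.6442 -0.3744  0.0614]
top mug 0.76 [ 0.3738 -0.4415  0.0314] [ 0.3371 -0.4712  0.0005] [ 0.4202 -0.3962  0.0916]
top bottle 0.68 [0.396  0.4358 0.0944] [0.3686 0.4181 0.0011] [0.4261 0.4795 0.1417]
((823.498779296875, 65.07454681396484), (279.2465515136719, 241.4635009765625), 88.50701904296875)
bar 67 [0.4982 0.0953 0.1299] [0.5056 0.1228 0.1373]
panel 93 [0.5642 0.1422 0.1397] [ 0.542  -0.0511  0.1371]
scene flap_left 0.91 [0.6441 0.1859 0.1424] [0.5888 0.168  0.1174] [0.6982 0.2031 0.1664]
scene flap_right 0.5 [ 0.6351 -0.039   0.1473] [ 0.5856 -0.0544  0.1192] [ 0.6934 -0.0187  0.1673]
scene bowl 0.79 [ 0.5737 -0.4192  0.0243] [ 0.5288 -0.4758  0.0013] [ 0.6354 -0.3617  0.0621]
scene mug 0.73 [ 0.3608 -0.4295  0.0513] [ 0.3363 -0.4647  0.0039] [ 0.4218 -0.3955  0.0916]
scene bottle 0.7 [0.4131 0.4396 0.0876] [0.3819 0.4237 0.0169] [0.4329 0.4662 0.1439]
((822.7176513671875, 69.49052429199219), (281.9217529296875, 250.97604370117188), 88.64473724365234)
bar 192 [0.5    0.0163 0.1277] [0.5095 0.0743 0.1392]
panel 322 [0.5667 0.0689 0.1409] [ 0.5404 -0.0483  0.137 ]
```

View pics/s6.png

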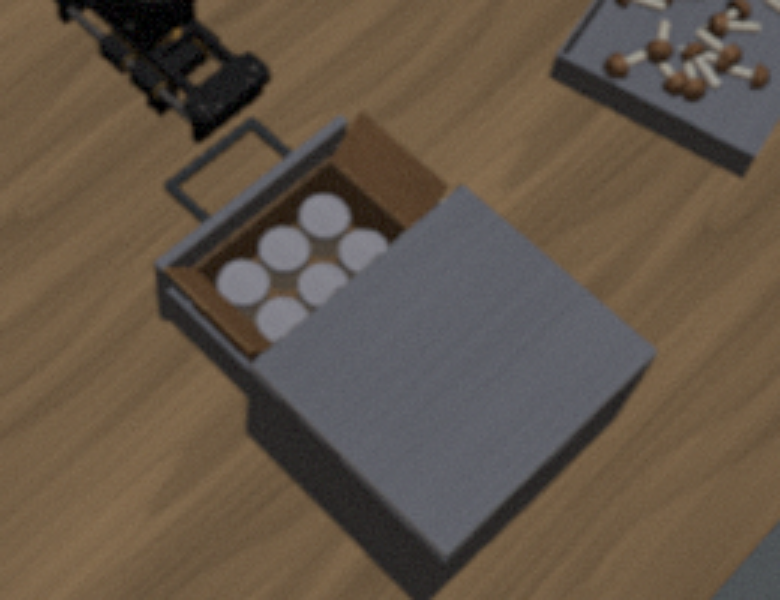

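Both flaps are folded back (left at crop 395,170, right at 215,310), and all six jars are exposed. The bar reads about 3–4 mm further in than before, so I hook behind it with the closed fingers and pull the drawer back to its stop.

```bash
python3 -m inch '[{"slide":[0.15,0.112,0.1],"angular":[0,0,0],"claw":-1},{"slide":[0.256,0.112,0.2],"angular":[0,0,0],"claw":-1},{"slide":[0.256,0.112,0.3],"angular":[0,0,0],"claw":-1},{"slide":[0.256,0.112,0.4],"angular":[0,0,0],"claw":-1},{"slide":[0.256,0.112,0.4],"angular":[0,0,0],"claw":-1}]'|grep -E "pos|ft"
python3 go.py 0.535 0.075 0.125 -1.5
```

```text
position: [0.5368, 0.0734, 0.199]
ft_force: [-0.6, -0.9, -0.0]
slide [ 0.006 -0.005  0.296] ang [-0.013  0.     0.024] pos [0.5368 0.0734 0.199 ] q [ 0.52  0.18 -0.78  1.74  0.13  1.28 -0.3 ] f [-0.6 -0.9 -0. ]
```

```bash
python3 -m inch '[{"slide":[0,-0.004,0.08],"angular":[0,0,0],"claw":-1},{"slide":[0,-0.004,0.16],"angular":[0,0,0],"claw":-1},{"slide":[0,-0.004,0.23],"angular":[0,0,0],"claw":-1},{"slide":[0,-0.004,0.29],"angular":[0,0,0],"claw":-1},{"slide":[0,-0.004,0.29],"angular":[0,0,0],"claw":-1}]'|grep -E "pos|ft"
python3 -m inch '[{"slide":[0,-0.01,0],"angular":[0,0,0],"claw":-1},{"slide":[0,-0.02,0],"angular":[0,0,0],"claw":-1}]'|grep -E "pos|ft"
python3 -m inch '[{"slide":[0,-0.006,0],"angular":[0,0,0],"claw":-1},{"slide":[0,-0.012,0],"angular":[0,0,0],"claw":-1}]'|grep -E "pos|ft"
```

```text
position: [0.5372, 0.0732, 0.1289]
ft_force: [-0.7, -0.4, 0.1]
position: [0.5337, 0.074, 0.1312]
ft_force: [0.5, 0.1, 0.3]
position: [0.5303, 0.0738, 0.1308]
ft_force: [-0.3, 0.4, 0.2]
```

```bash
python3 -m inch '[{"slide":[0,-0.006,0],"angular":[0,0,0],"claw":-1},{"slide":[0,-0.006,0],"angular":[0,0,0],"claw":-1}]'|grep -E "pos|ft"; python3 -m inch '[{"slide":[0,-0.006,0],"angular":[0,0,0],"claw":-1},{"slide":[0,-0.006,0],"angular":[0,0,0],"claw":-1}]'|grep -E "pos|ft"
```

```text
position: [0.5284, 0.0738, 0.1302]
ft_force: [-0.8, -0.6, 0.2]
position: [0.5269, 0.0739, 0.13]
ft_force: [-0.3, 0.7, -0.4]
```

```bash
python3 -m inch '[{"slide":[0,-0.006,0.01],"angular":[0,0,0],"claw":-1},{"slide":[0,-0.006,0.01],"angular":[0,0,0],"claw":-1}]'|grep -E "pos|ft"; python3 -m inch '[{"slide":[0,-0.006,0],"angular":[0,0,0],"claw":-1},{"slide":[0,-0.006,0],"angular":[0,0,0],"claw":-1}]'|grep -E "pos|ft"
```

```text
position: [0.5251, 0.0738, 0.1271]
ft_force: [-0.3, 0.8, -0.0]
position: [0.5238, 0.0739, 0.1275]
ft_force: [0.2, 1.2, -0.4]
```

```bash
python3 -m inch '[{"slide":[0,-0.006,0],"angular":[0,0,0],"claw":-1},{"slide":[0,-0.006,0],"angular":[0,0,0],"claw":-1}]'|grep -E "pos|ft"
```

```text
position: [0.5224, 0.0739, 0.1275]
ft_force: [1.1, -0.9, -0.4]
```

```bash
python3 -m inch '[{"slide":[0,-0.006,0],"angular":[0,0,0],"claw":-1},{"slide":[0,-0.006,0],"angular":[0,0,0],"claw":-1}]'|grep -E "pos|ft"
```

```text
position: [0.5208, 0.074, 0.1275]
ft_force: [-0.4, -0.4, -0.6]
```

```bash
python3 -m inch '[{"slide":[0,-0.006,0],"angular":[0,0,0],"claw":-1},{"slide":[0,-0.006,0],"angular":[0,0,0],"claw":-1}]'|grep -E "pos|ft"
```

```text
position: [0.5195, 0.0739, 0.1276]
ft_force: [0.5, -0.0, -1.1]
```

```bash
python3 -m inch '[{"slide":[0,-0.006,0],"angular":[0,0,0],"claw":-1},{"slide":[0,-0.006,0],"angular":[0,0,0],"claw":-1}]'|grep -E "pos|ft"
```

```text
position: [0.5183, 0.074, 0.1276]
ft_force: [2.1, -0.2, -0.4]
```

```bash
python3 -m inch '[{"slide":[0,-0.006,0],"angular":[0,0,0],"claw":-1},{"slide":[0,-0.006,0],"angular":[0,0,0],"claw":-1}]'|grep -E "pos|ft"
```

```text
position: [0.5165, 0.074, 0.1276]
ft_force: [1.5, -0.4, 0.3]
```

```bash
python3 -m inch '[{"slide":[0,-0.006,0],"angular":[0,0,0],"claw":-1},{"slide":[0,-0.006,0],"angular":[0,0,0],"claw":-1}]'|grep -E "pos|ft"
```

```text
position: [0.5162, 0.074, 0.1277]
ft_force: [5.3, 0.2, -3.7]
```

```bash
python3 -m inch '[{"slide":[0,-0.006,0],"angular":[0,0,0],"claw":-1},{"slide":[0,-0.006,0],"angular":[0,0,0],"claw":-1}]'|grep -E "pos|ft"
```

```text
position: [0.5161, 0.074, 0.1278]
ft_force: [9.6, 0.7, -7.6]
```

```bash
python3 -m inch '[{"slide":[0,-0.006,0],"angular":[0,0,0],"claw":-1},{"slide":[0,-0.006,0],"angular":[0,0,0],"claw":-1}]'|grep -E "pos|ft"
```

```text
position: [0.5161, 0.074, 0.1279]
ft_force: [14.4, 0.9, -10.5]
```

The drawer is firm at the stop. I back off within the gap, lift clear, and check.

```bash
python3 -m inch '[{"slide":[0,0.03,0],"angular":[0,0,0],"claw":-1},{"slide":[0,0.055,0],"angular":[0,0,0],"claw":-1},{"slide":[0,0.055,0],"angular":[0,0,0],"claw":-1},{"slide":[0,0.055,-0.1],"angular":[0,0,0],"claw":-1},{"slide":[0,0.055,-0.25],"angular":[0,0,0],"claw":-1},{"slide":[0,0.055,-0.42],"angular":[0,0,0],"claw":-1},{"slide":[0,0.055,-0.6],"angular":[0,0,0],"claw":-1},{"slide":[0,0.055,-0.7],"angular":[0,0,0],"claw":-1},{"slide":[0,0.055,-0.7],"angular":[0,0,0],"claw":-1}]'
python3 - <<'E'
from h import *
np.set_printoptions(precision=4,suppress=True)
im=ctrl.get_image("scene");P=cloud(im)
for q in("flap_left","flap_right"):
    for r in ctrl.outline_of(q,"scene")[:1]:
        p=P[r["mask"]];p=p[~np.isnan(p[:,0])]
        if len(p):print(q,round(r["confidence"],2),np.median(p,0),np.percentile(p,3,0),np.percentile(p,97,0))
P=P.reshape(-1,3);P=P[~np.isnan(P[:,0])]
h=P[(abs(P[:,1]-.067)<.2)&(P[:,0]>.47)&(P[:,0]<.53)&(P[:,2]>.12)&(P[:,2]<.15)];print("bar",len(h),h.min(0),np.median(h,0))
E
```

```text
time: 24.45
position: [0.5272, 0.0747, 0.3067]
tool_rot: [2.234, 2.203, 0.007]
ft_force: [-0.3, 0.4, -0.5]
grip_width: 0.004
grip_force: 0.0
flap_left 0.72 [0.6394 0.1865 0.1426] [0.5813 0.168  0.006 ] [0.695  0.2767 0.1668]
flap_right 0.85 [ 0.6377 -0.038   0.1458] [ 0.5858 -0.0558  0.0504] [ 0.6905 -0.0178  0.1684]
bar 201 [0.496  0.0172 0.1288] [0.5066 0.0745 0.1387]
```

```bash
python3 -c "
from bench import ctrl
print(ctrl.close_job())"
```

```text
the job is handed in; nothing more can be done
None
```

I handed the job in, with no verdict returned: the drawer was pulled to its final stop, both flaps measured about 2.1–2.2 rad, the cabinet turned about 1° (its front shifted roughly 4–5 mm) when the left flap jammed, and the bowl, bottle and mug were unmoved when last measured, before the final re-pull of the drawer.

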